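Load the mill's and the grinder's tool posts

ROBOT

A 6-joint arm with a two-finger parallel gripper is mounted at the origin on the work surface. World frame = base frame: x ahead of the robot, y to its left, z up, the work surface at z = 0. Lengths are in m, angles in degrees, forces in N, time in s.
With the tool pointing down it reaches from about 0.4 to 0.825 m from the base axis. Payload 7 kg.
Tool frame: the origin (TCP) lies midway between the tips of the shut fingers; the grasp point (between the pads) lies r.grasp_offset behind it (r.grasp_offset is the distance from the TCP to the grasp point, in m); z points along the fingers, y is the direction in which the jaws open and shut (so a half turn about z gives the same grasp; the last joint's range is limited). The gripper opens to 88 mm and grips with 3 to 60 N. Pads are 19 mm wide; open, the fingers measure 130 mm over their backs; the gripper's body (78 mm by 193 mm) begins 47 mm behind the grasp point.
Start: joints at [-58.149, 20.546, 0.682, 0, -70.136, -16.507], TCP at [0.179, -0.651, 0.227] pointing down, gripper open.
Joint ranges: [-176.03, 176.03], [-82.01, 121.73], [-58.28, 71.71], [-173.87, 95.51], [-174.79, -0.11], [-173.66, 173.66]. Speed limits (degrees/s): [136.94, 136.94, 172.46, 180, 180, 180].

INTERFACE

Orientations are given as [roll, pitch, yaw] about the fixed x, y, z axes, in that order (R = Rz(yaw) Ry(pitch) Rx(roll)).
In Python, from plant import status, imaging, r gives the robot as it stands.
- The arm moves only by the tool apply_moves, never from a script. Its argument "moves" is a list of rows, each a list of 6 numbers: the shift along the tool's x, y, z in units of 200 mm (1.0 is 200 mm), then the turn, a rotation vector about the tool's x, y, z in units of 90 degrees (1.0 is 90 degrees). In form: [[tx, ty, tz, rx, ry, rz], ...]. A call has 1 to 12 rows; each row is the pose to reach, as a shift and turn from the pose measured when the call began, along the tool's axes at that moment; what a row does not reach only later rows make up. A row lasts 1/8 s, in which the tool goes at most 62.5 mm and 10.7 degrees, less where a joint would pass 70% of its speed; a pose out of reach is approached as far as the arm can. A call with a number of a shift or a turn outside -1 to 1 is refused whole. A call with a gripper value outside its range is refused whole. "hand" is the closure, from -1 (fully open) to 1 (shut), set as the call begins (left out, the last holds). The fingers move at their own pace and stop on an object; "grip_force" is the grip in N (left out, the last holds). Time passes only in rows, so rows that repeat a pose let the fingers close. It gives the time, the measured TCP pose, the force and the opening at its end, in the units of the state.
- status.get_state(): the state, without advancing time (a new reading comes with each control period).
- imaging.capture(name): name is "side" or "top" or "wrist"; returns (picture, depth): 400x640x3 uint8, blue, green, red; 400x640 float32, m along the optical axis (not along the pixel's ray), 0 where there is no reading.
- imaging.camera_info(name): a dict with "fx", "fy", "cx", "cy" (pixels), "T" (4x4, takes a point from camera to world coordinates). Camera axes: x right, y up, looking along -z (the intrinsics and any distortion apply to the point x, -y, -z); pixel columns grow to the right and rows downward; lengths in m; the calibration is good to about 2 mm. A picture is of the moment at which its call begins: read the wrist's pose just before it. camera_info takes no time and is no camera call; for the wrist camera it gives the pose at the moment of the call.
- r.close_job(): hands the job in, once; it reports no verdict.
The state is a dict: "time_s": time; "joints": joint angles; "qd": joint speeds; "joint_torque": joint torques, N m; "tcp_pos": TCP position; "eef_rot": TCP orientation; "contact_force": force on the tool from outside, world axes, zero at the start; "moment": the same for the moment, N m; "gripper_width": finger opening in m.
Only numpy, scipy, OpenCV 4.12 (cv2) and the standard library are available. Lean on these libraries where they do the work, as an engineer would, in place of code of your own. Each camera call takes 0.05 s, during which the arm holds its last target.

TASK

Load the two tool posts for the next job by threading the parts over their pins. On the post with the green foot put the dark toothed cutter first, then the brass spacer, then the silver-toothed cutter with the violet hub on top; on the post with the blue foot put the white grinding wheel first, then the red collar on top, so that every part lies flat on the one below, cutters with their hubs up as they lie now. Lower the parts rather than dropping them, let go of everything, and leave the oil can, the V-block and the screwdriver where they are.

Things in the scene. Friction and masses are not known exactly. Their poses are not given: they have to be found in the camera images.
- green_post: Tool post of the mill: a fixed round foot 80 mm across and 12 mm thick, painted green, with an upright steel pin 14 mm thick on its centre; the pin's top is 68 mm above the table and its last 11 mm taper to 6 mm. Stands on the bench, cannot move. Origin: centre of the foot's underside, at table height; z up along the pin.
- blue_post: Tool post of the grinder: a fixed round foot 80 mm across and 12 mm thick, painted blue, with an upright steel pin 14 mm thick on its centre; the pin's top is 68 mm above the table and its last 11 mm taper to 6 mm. Stands on the bench, cannot move. Origin: centre of the foot's underside, at table height; z up along the pin.
- dark_cutter: Dark steel milling cutter, 0.13 to 0.21 kg: a toothed disc 66 mm across and 6 mm thick at the bottom, 12 coarse teeth, with a smooth round hub 44 mm across on it, 22 mm high overall; through hole 26 mm wide. Grip it by the hub, above the disc. Lies flat on the table. Origin: centre of its underside, on the axis of the hole; z up along that axis.
- brass_spacer: Plain brass ring 40 mm across, 18 mm high; through hole 26 mm wide. Lies flat on the table. Origin: centre of its underside, on the axis of the hole; z up along that axis.
- bright_cutter: Bright milling cutter: a silver toothed disc 56 mm across and 6 mm thick at the bottom, 20 fine teeth, with a smooth violet hub 40 mm across on it, 22 mm high overall; through hole 26 mm wide. Grip it by the hub, above the disc. Lies flat on the table. Origin: centre of its underside, on the axis of the hole; z up along that axis.
- white_wheel: White grinding wheel, a plain ring 52 mm across, 18 mm high; through hole 26 mm wide. Lies flat on the table. Origin: centre of its underside, on the axis of the hole; z up along that axis.
- red_collar: Red clamping collar, a plain ring 40 mm across, 16 mm high; through hole 26 mm wide. Lies flat on the table. Origin: centre of its underside, on the axis of the hole; z up along that axis.
- oil_can: Loose red oil can, a bystander to be left alone: round body 60 mm across, thin spout reaching 35 mm from its axis along its x, handle reaching 43 mm the other way, 111 mm high overall. Origin: centre of its underside.
- v_block: Loose steel V-block, a bystander to be left alone: 50 x 50 mm, 40 mm high, groove along its x on top. Origin: centre of its underside.
- screwdriver: Loose screwdriver with a wooden handle, 200 mm long, lying on the table beyond the parts, a bystander to be left alone. It lies along its x, handle to -x.

How it is judged (in metres and radians):
At the end, for the whole second after the job is handed in: Each part is on its pin, released, at rest: within 9 mm of the pin's axis, tilt under 0.12 rad, hubs up, underside within 4 mm of its height: green post dark cutter 12, brass spacer 34, bright cutter 52 mm above the table; blue post white wheel 12, red collar 30 mm (horizontal distance between each of dark_cutter, brass_spacer, bright_cutter and green_post below 0.009 m and z of dark_cutter in the frame of green_post between 0.008 and 0.016 m and angle between each of dark_cutter, brass_spacer, bright_cutter, white_wheel, red_collar's own z axis and vertical below 0.12 rad and linear speed of each of dark_cutter, brass_spacer, bright_cutter, white_wheel, red_collar below 0.02 m/s and z of brass_spacer in the frame of green_post between 0.03 and 0.038 m and z of bright_cutter in the frame of green_post between 0.048 and 0.056 m and horizontal distance between each of white_wheel, red_collar and blue_post below 0.009 m and z of white_wheel in the frame of blue_post between 0.008 and 0.016 m and z of red_collar in the frame of blue_post between 0.026 and 0.034 m); the robot touches nothing.
It fails at once if a part is dropped or flung down at its post: faster than 0.7 m/s (a free fall of 25 mm) within 40 mm of the pin's axis and less than 90 mm above the table ((horizontal distance between dark_cutter and green_post below 0.04 m and z of dark_cutter in the frame of green_post below 0.09 m and linear speed of dark_cutter above 0.7 m/s) or (horizontal distance between brass_spacer and green_post below 0.04 m and z of brass_spacer in the frame of green_post below 0.09 m and linear speed of brass_spacer above 0.7 m/s) or (horizontal distance between bright_cutter and green_post below 0.04 m and z of bright_cutter in the frame of green_post below 0.09 m and linear speed of bright_cutter above 0.7 m/s) or (horizontal distance between white_wheel and blue_post below 0.04 m and z of white_wheel in the frame of blue_post below 0.09 m and linear speed of white_wheel above 0.7 m/s) or (horizontal distance between red_collar and blue_post below 0.04 m and z of red_collar in the frame of blue_post below 0.09 m and linear speed of red_collar above 0.7 m/s)).
It fails at once if the oil can is shifted by more than 20 mm (distance of oil_can from where it was at the start of the episode above 0.02 m).
It fails at once if the v block is shifted by more than 20 mm (distance of v_block from where it was at the start of the episode above 0.02 m).
It fails at once if the screwdriver is shifted by more than 20 mm (distance of screwdriver from where it was at the start of the episode above 0.02 m).
It also fails if it takes over 102 s, if anything falls off the work surface, if the arm or the gripper's body presses on something with over 40 N, if the wrist force passes 120 N, or if a joint passes its speed limit or range.

## Working session

There is one attempt and no reset: what is moved stays moved. The work goes in short steps, Python scripts to look and compute and a tool call to move; the robot and the scene stay as the last step left them, time stands still between calls to the robot, and variables do not carry over. Pictures are saved under pics/ and viewed, and the job is handed in when it is done.

Besides the shell and the picture viewer there is one more tool, called in YAML: its name, and indented under it one key for each argument. apply_moves: Moves the arm, as the interface text tells. Its arguments: {"type":"object","properties":{"moves":{"type":"array","items":{"type":"array","items":{"type":"number"}}},"hand":{"type":"number"},"grip_force":{"type":"number"}},"required":["moves"]}

```bash
mkdir -p pics; python3 - <<'E'
from plant import status, imaging, r
import cv2,numpy as np
print(status.get_state()); print(r.grasp_offset)
for n in ["top","side","wrist"]:
    i=imaging.camera_info(n); print(n,{k:np.round(v,4).tolist() if k=='T' else v for k,v in i.items()})
    p,d=imaging.capture(n); cv2.imwrite(f"pics/{n}0.png",p); np.save(f"{n}0.npy",d)
E
```

```text
{'time_s': 0.0, 'joints': array([-5.81473754e+01,  2.05900933e+01,  6.33480880e-01, -1.79996538e-02,
       -7.01323691e+01, -1.65074457e+01]), 'qd': array([-0.14478526, -0.04825383,  0.01933992,  0.10359285, -0.01739556,
       -0.0239085 ]), 'joint_torque': array([-2.29553414e-03, -5.82726073e+01,  2.93044996e+01,  6.99730843e+00,
        6.79521851e-03, -1.35986215e-04]), 'tcp_pos': array([ 0.1784782 , -0.6504939 ,  0.22564224]), 'eef_rot': array([ 1.79909878e+02, -9.06199160e-03, -1.64660944e+02]), 'contact_force': array([-0.3827253 ,  0.44488774,  0.6585664 ]), 'moment': array([ 0.04303457, -0.03446831, -0.01083758]), 'gripper_width': 0.08763867198173166}
0.0188
top {'fx': 469.68934104036475, 'fy': 469.68934104036475, 'cx': 322.37167239279216, 'cy': 199.98404384933423, 'T': [[-0.0227, 0.9814, -0.1908, 0.4496], [-0.9993, -0.0279, -0.025, -0.0033], [-0.0299, 0.1901, 0.9813, 0.9274], [0.0, 0.0, 0.0, 1.0]]}
side {'fx': 500.1612926950876, 'fy': 500.1612926950876, 'cx': 313.38779703768296, 'cy': 188.48823637771306, 'T': [[-0.7049, 0.4039, -0.5831, 0.0692], [-0.7089, -0.3742, 0.5978, 0.5317], [0.0232, 0.8348, 0.5501, 0.5291], [0.0, 0.0, 0.0, 1.0]]}
wrist {'fx': 307.15273194256355, 'fy': 307.15273194256355, 'cx': 328.732826127395, 'cy': 197.5078456105155, 'T': [[-0.2636, -0.9349, -0.2378, 0.1141], [0.9646, -0.2551, -0.0666, -0.6688], [0.0016, -0.2469, 0.969, 0.3828], [0.0, 0.0, 0.0, 1.0]]}
```

View pics/top0.png

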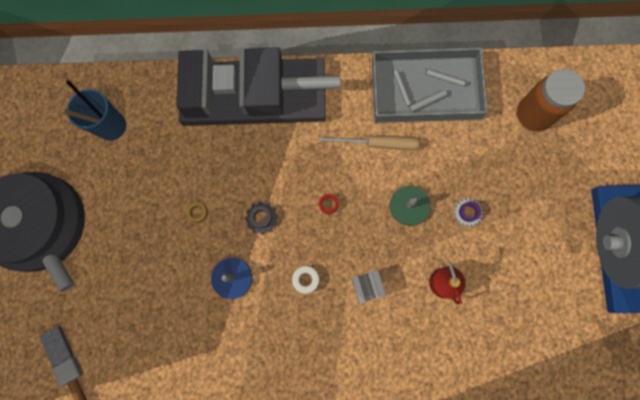

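View pics/side0.png

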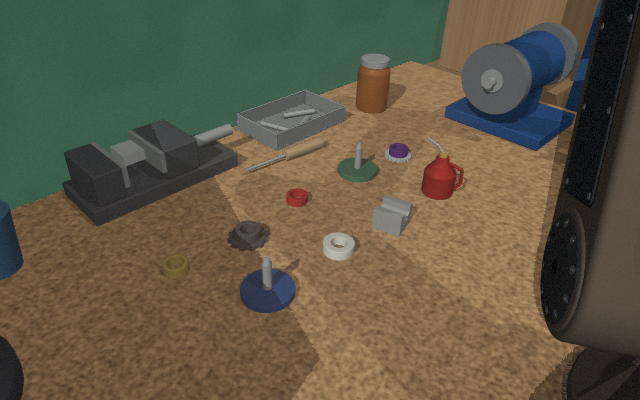

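View pics/wrist0.png

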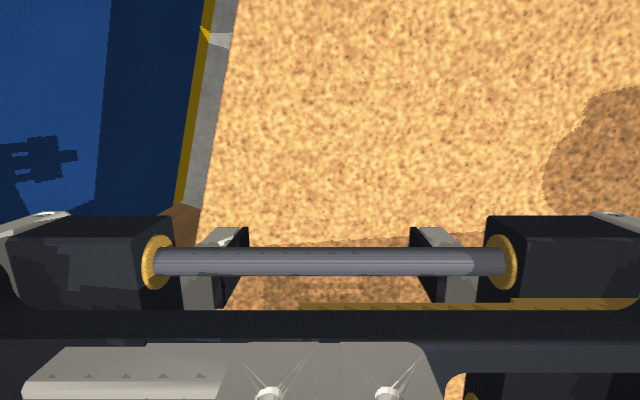

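```bash
cat > h.py <<'E'
import numpy as np,cv2
from plant import status, imaging, r
def world(info,d):
    v,u=np.mgrid[0:d.shape[0],0:d.shape[1]]
    X=np.stack([(u-info['cx'])/info['fx']*d,-(v-info['cy'])/info['fy']*d,-d],-1)
    T=info['T']; return X@T[:3,:3].T+T[:3,3]
def ray(info,u,v,z):
    T=info['T']; dr=T[:3,:3]@np.array([(u-info['cx'])/info['fx'],-(v-info['cy'])/info['fy'],-1]); o=T[:3,3]
    return o+dr*(z-o[2])/dr[2]
def proj(info,p):
    T=info['T']; q=T[:3,:3].T@(np.array(p)-T[:3,3]); return info['cx']+info['fx']*q[0]/-q[2], info['cy']-info['fy']*q[1]/-q[2]
E
python3 - <<'E'
from h import *
for n,c in [("top",{'brass':(198,212),'dark':(261,217),'red':(328,204),'green':(411,205),'bright':(469,212),'blue':(232,279),'white':(306,280),'vb':(368,288),'oil':(448,283)}),("side",{'brass':(176,266),'dark':(248,235),'red':(297,198),'green':(358,165),'bright':(398,153),'blue':(267,285),'white':(339,246)})]:
    p=cv2.imread(f"pics/{n}0.png"); d=np.load(f"{n}0.npy"); i=imaging.camera_info(n); W=world(i,d)
    print(n,"tab",np.std(W[230:260,330:345,2]),W[230:260,330:345,2].mean(), (d==0).mean())
    for k,(u,v) in c.items():
        s=np.s_[v-28:v+29,u-28:u+29]; w=W[s].reshape(-1,3)
        m=w[:,2]>0.008; m&=w[:,2]<0.15
        q=w[m]; 
        print(k,m.sum(),np.round(q.mean(0),4),'zmax',np.round(np.percentile(q[:,2],[50,90,98]),4), 'bbmid',np.round((q[:,:2].min(0)+q[:,:2].max(0))/2,4),'ext',np.round(q[:,:2].max(0)-q[:,:2].min(0),3))
p=cv2.imread("pics/top0.png"); cv2.imwrite("pics/topz.png",cv2.resize(p[120:320,170:500],None,fx=2.4,fy=2.4,interpolation=cv2.INTER_CUBIC))
E
```

```text
top tab 0.061584846787035075 0.006008710379842482 0.00415625
brass 229 [0.6103 0.2694 0.0184] zmax [0.0192 0.0217 0.0237] bbmid [0.6105 0.2691] ext [0.038 0.038]
dark 486 [0.5969 0.1416 0.0173] zmax [0.0205 0.0253 0.027 ] bbmid [0.6104 0.1453] ext [0.09  0.073]
red 201 [0.6208 0.0086 0.0169] zmax [0.0172 0.0196 0.0209] bbmid [0.621  0.0081] ext [0.039 0.038]
green 1277 [ 0.6126 -0.1511  0.0162] zmax [0.014  0.0166 0.0631] bbmid [ 0.6138 -0.152 ] ext [0.078 0.079]
bright 348 [ 0.5962 -0.2638  0.0181] zmax [0.021  0.0252 0.0266] bbmid [ 0.6071 -0.2528] ext [0.074 0.079]
blue 1353 [0.4799 0.1994 0.0163] zmax [0.014  0.0166 0.0629] bbmid [0.4801 0.2001] ext [0.078 0.078]
white 442 [0.4735 0.0558 0.0196] zmax [0.0197 0.022  0.0233] bbmid [0.4735 0.0566] ext [0.049 0.05 ]
vb 752 [ 0.4576 -0.0623  0.032 ] zmax [0.0296 0.043  0.0445] bbmid [ 0.4583 -0.0622] ext [0.059 0.06 ]
oil 1012 [ 0.46   -0.2042  0.0593] zmax [0.0579 0.0866 0.1063] bbmid [ 0.4584 -0.2091] ext [0.071 0.059]
side tab 0.042678273117671334 0.014851494903870638 0.00400390625
brass 412 [0.6082 0.2719 0.0154] zmax [0.0166 0.0189 0.0196] bbmid [0.6103 0.2705] ext [0.04  0.039]
dark 533 [0.5817 0.1515 0.0229] zmax [0.0207 0.0581 0.0672] bbmid [0.5476 0.1642] ext [0.147 0.084]
red 232 [0.6191 0.0108 0.0136] zmax [0.0145 0.0167 0.0174] bbmid [0.6208 0.0089] ext [0.04 0.04]
green 772 [ 0.6102 -0.1472  0.0182] zmax [0.0122 0.0437 0.063 ] bbmid [ 0.6137 -0.151 ] ext [0.081 0.081]
bright 373 [ 0.5779 -0.2306  0.0186] zmax [0.0165 0.0318 0.0469] bbmid [ 0.5441 -0.2145] ext [0.145 0.143]
blue 1888 [0.4756 0.2039 0.0168] zmax [0.0123 0.0355 0.0614] bbmid [0.4794 0.2   ] ext [0.08 0.08]
white 590 [0.4707 0.0589 0.0161] zmax [0.0173 0.0188 0.0197] bbmid [0.4734 0.0564] ext [0.053 0.051]
```

View pics/topz.png

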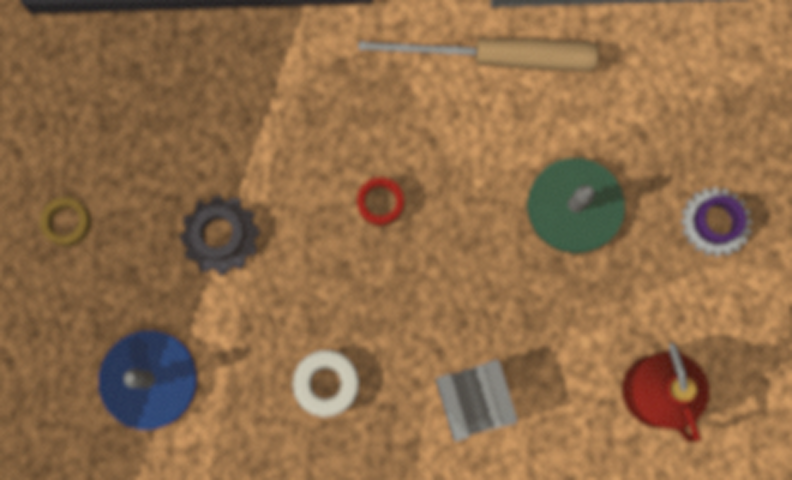

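```bash
python3 - <<'E'
from h import *
for n,c in [("top",{'dark':(261,217),'bright':(469,212)}),("side",{'dark':(248,235),'bright':(398,153)})]:
    d=np.load(f"{n}0.npy"); i=imaging.camera_info(n); W=world(i,d)
    p=cv2.imread(f"pics/{n}0.png")
    for k,(u,v) in c.items():
        s=np.s_[v-20:v+21,u-20:u+21]; m=((W[s][...,2]>0.0045)&(W[s][...,2]<0.03)).astype(np.uint8)
        nn,l,st,_=cv2.connectedComponentsWithStats(m); j=1+st[1:,4].argmax(); w=W[s][l==j]
        for lo,hi in [(0.0045,.03),(0.018,.03)]:
            q=w[(w[:,2]>lo)&(w[:,2]<hi)]
            print(n,k,len(q),'bb',np.round((q[:,:2].min(0)+q[:,:2].max(0))/2,4),np.round(np.ptp(q[:,:2],axis=0),3),np.round(q.mean(0),4))
    for k,(u,v) in ({'green':(411,205),'blue':(232,279)} if n=='top' else {'green':(358,165),'blue':(267,285)}).items():
        w=W[v-40:v+41,u-40:u+41].reshape(-1,3); q=w[(w[:,2]>.025)&(w[:,2]<.075)]
        print(n,k,'pin',np.round(q.mean(0),4),np.round((q.min(0)+q.max(0))/2,4),len(q))
E
```

```text
top dark 689 bb [0.5979 0.1431] [0.069 0.068] [0.5963 0.1412 0.0142]
top dark 258 bb [0.5981 0.1428] [0.042 0.043] [0.5972 0.1424 0.0237]
top bright 486 bb [ 0.5972 -0.2663] [0.054 0.058] [ 0.5961 -0.2636  0.0148]
top bright 211 bb [ 0.5969 -0.2661] [0.038 0.039] [ 0.597  -0.2661  0.0229]
top green pin [ 0.6114 -0.1499  0.0557] [ 0.6125 -0.1514  0.0503] 71
top blue pin [0.4799 0.1976 0.0556] [0.4803 0.1999 0.0499] 77
side dark 798 bb [0.5951 0.1435] [0.067 0.068] [0.5919 0.1472 0.0133]
side dark 276 bb [0.5966 0.1442] [0.044 0.042] [0.5954 0.1446 0.0215]
side bright 332 bb [ 0.5974 -0.2655] [0.055 0.055] [ 0.5945 -0.261   0.0137]
side bright 116 bb [ 0.5974 -0.266 ] [0.038 0.04 ] [ 0.5966 -0.2648  0.0208]
side green pin [ 0.5393 -0.1097  0.0408] [ 0.5962 -0.1165  0.0472] 292
side blue pin [0.4766 0.2031 0.0484] [0.4784 0.2014 0.0477] 241
```

apply_moves:
  moves:
    - [-0.725,0.94,0,0,0,0.17]
    - [-0.725,0.94,0,0,0,0.17]
    - [-0.725,0.94,0,0,0,0.17]
    - [-0.725,0.94,0,0,0,0.17]
    - [-0.725,0.94,0,0,0,0.17]
  hand: -1
  grip_force: 25

```text
time_s: 0.78
tcp_pos: [0.2695, -0.4285, 0.2267]
eef_rot: [179.9, 0.0, -179.7]
contact_force: [0.0, -0.6, -0.1]
gripper_width: 0.0875
```

apply_moves:
  moves:
    - [-0.6,0.98,0,0,0,0]
    - [-0.6,0.98,0,0,0,0]
    - [-0.6,0.98,0,0,0,0]
    - [-0.6,0.98,0,0,0,0]

```text
time_s: 1.27
tcp_pos: [0.3896, -0.2306, 0.2271]
eef_rot: [180.0, 0.1, -179.7]
contact_force: [0.6, -0.7, 0.4]
gripper_width: 0.0877
```

apply_moves:
  moves:
    - [-0.6,0.98,0,0,0,0]
    - [-0.6,0.98,0,0,0,0]
    - [-0.6,0.98,0,0,0,0]
    - [-0.6,0.98,0,0,0,0]

```text
time_s: 1.78
tcp_pos: [0.5101, -0.0322, 0.2272]
eef_rot: [180.0, 0.1, -179.7]
contact_force: [0.1, -0.3, 0.8]
gripper_width: 0.088
```

apply_moves:
  moves:
    - [-0.439,0.878,0.4,0,0,0.003]
    - [-0.439,0.878,0.4,0,0,0.003]
    - [-0.439,0.878,0.4,0,0,0.003]
    - [-0.439,0.878,0.4,0,0,0.003]
    - [-0.439,0.878,0.85,0,0,0.003]
    - [-0.439,0.878,0.85,0,0,0.003]
    - [-0.439,0.878,0.85,0,0,0.003]

```text
time_s: 2.65
tcp_pos: [0.5959, 0.1424, 0.0552]
eef_rot: [-179.9, -0.2, -180.0]
contact_force: [0.9, -0.5, 0.8]
gripper_width: 0.0875
```

```bash
python3 - <<'E'
from h import *
s=status.get_state(); print(s['tcp_pos'],s['eef_rot'],s['time_s'])
i=imaging.camera_info('wrist'); p,d=imaging.capture('wrist'); cv2.imwrite("pics/w1.png",p)
print(proj(i,[0.597,0.1434,0.022]), proj(i,s['tcp_pos']))
W=world(i,d); m=(W[...,2]>.018)&(W[...,2]<.028)&(np.hypot(W[...,0]-.597,W[...,1]-.143)<.03)
q=W[m]; print(len(q), q.mean(0) if len(q) else 0, (q.min(0)+q.max(0))/2, np.ptp(q,axis=0))
E
```

```text
[0.59586148 0.14244395 0.05515266] [-179.88877746   -0.18234948 -179.99243823] 2.65
(np.float64(331.2251175916464), np.float64(226.4400062435645)) (np.float64(329.83712233362326), np.float64(244.71979187970726))
1850 [0.59310548 0.14204139 0.02058321] [0.59335915 0.14194842 0.02044814] [0.03719809 0.04263968 0.00485089]
```

View pics/w1.png

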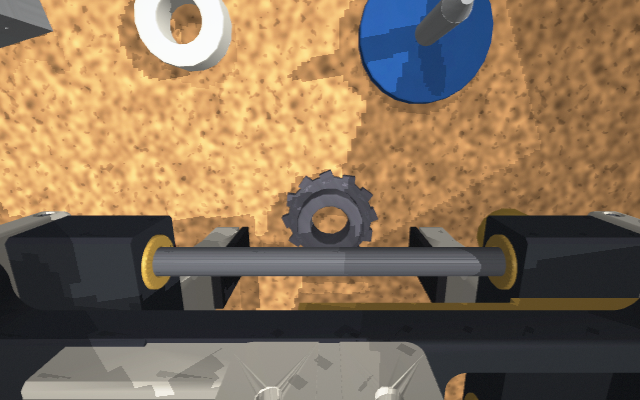

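apply_moves:
  moves:
    - [-0.005,0.003,0.226,0,0,0]
    - [-0.005,0.003,0.226,0,0,0]
    - [-0.005,0.003,0.226,0,0,0]

```text
time_s: 3.08
tcp_pos: [0.5996, 0.1439, 0.0143]
eef_rot: [180.0, 0.1, -180.0]
contact_force: [0.2, 0.2, 0.2]
gripper_width: 0.0877
```

apply_moves:
  moves:
    - [0,0,0,0,0,0]
    - [0,0,0,0,0,0]
    - [0,0,0,0,0,0]
    - [0,0,0,0,0,0]
    - [0,0,0,0,0,0]
  hand: 1

```text
time_s: 3.7
tcp_pos: [0.5995, 0.1439, 0.0142]
eef_rot: [-180.0, 0.1, -179.9]
contact_force: [0.5, -1.4, 0.5]
gripper_width: 0.0435
```

apply_moves:
  moves:
    - [0,0,-0.1,0,0,0]
    - [0,0,-0.3,0,0,0]
    - [-0.04,-0.3,-0.5,0,0,0]
    - [-0.06,-0.6,-0.5,0,0,0]
    - [-0.08,-0.9,-0.5,0,0,0]
    - [-0.08,-0.98,-0.5,0,0,0]

```text
time_s: 4.45
tcp_pos: [0.6147, -0.0553, 0.1139]
eef_rot: [-180.0, 0.1, 179.9]
contact_force: [-0.1, 1.2, -2.1]
gripper_width: 0.0421
```

```bash
cat > chk.py <<'E'
import sys
from h import *
s=status.get_state(); print(s['tcp_pos'],s['eef_rot'],s['gripper_width'],s['time_s'])
for n in sys.argv[2:]:
    p,d=imaging.capture(n); cv2.imwrite(f"pics/{n}{sys.argv[1]}.png",p); np.save(f"{n}{sys.argv[1]}.npy",d)
E
python3 chk.py a wrist side
```

```text
[ 0.61474019 -0.05525396  0.11389065] [-1.79991881e+02  6.36031308e-02  1.79873680e+02] 0.04211036736926181 4.45
```

View pics/wrista.png

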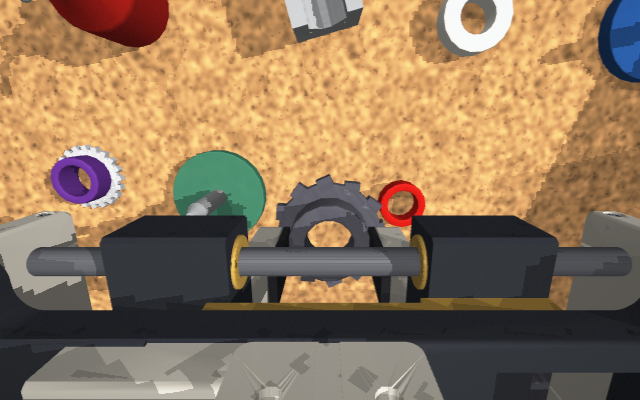

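View pics/sidea.png

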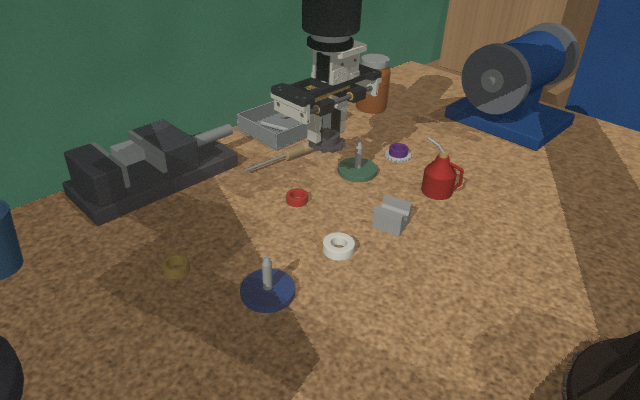

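```bash
cat > held.py <<'E'
import sys
from h import *
# args: tag, zlo, zhi relative TCP region
s=status.get_state(); i=imaging.camera_info('wrist'); d=np.load(f"wrist{sys.argv[1]}.npy"); W=world(i,d)-s['tcp_pos']
R=float(sys.argv[2])
m=(np.hypot(W[...,0],W[...,1])<R+.008)&(W[...,2]<.012)&(W[...,2]>-.03)
if len(sys.argv)>3: m[245:]=False
# plane fits via histogram
q=W[m]; h,e=np.histogram(q[:,2],30); print([(round(float(a)*1000,1),int(b)) for a,b in zip(e,h) if b>30])
for zl in [-.03,-.02,-.015,-.01,-.005,0,.005]:
    t=q[(q[:,2]>zl)&(q[:,2]<zl+.006)]
    if len(t)>150:
        A=np.c_[t[:,:2],np.ones(len(t))]; c=np.linalg.lstsq(A,t[:,2],rcond=None)[0]; print(zl,len(t),'slope',np.round(c,3),'min',np.round(t.min(0),4),'max',np.round(t.max(0),4))
E
python3 held.py a 0.034
```

```text
[(-13.5, 41), (-12.6, 57), (-11.7, 99), (-10.7, 612), (-9.8, 1362), (-8.8, 464), (-7.9, 51), (-6.9, 40), (-6.0, 33), (-5.0, 39), (-4.1, 35), (-2.2, 36), (-1.3, 40), (-0.3, 42), (0.6, 53), (1.6, 49), (2.5, 57), (3.5, 82), (4.4, 155), (5.3, 659), (6.3, 994), (7.2, 249), (8.2, 54), (9.1, 55), (10.1, 53), (11.0, 45)]
-0.015 1987 slope [ 0.006 -0.002 -0.01 ] min [-0.0371 -0.0307 -0.015 ] max [ 0.0314  0.0312 -0.009 ]
-0.01 2241 slope [ 0.     0.    -0.009] min [-0.0371 -0.031  -0.01  ] max [ 0.031   0.0312 -0.004 ]
-0.005 240 slope [ 0.004  0.006 -0.002] min [-0.0247 -0.0252 -0.005 ] max [0.0026 0.0238 0.001 ]
0 792 slope [0.038 0.003 0.005] min [-0.0246 -0.0375  0.0001] max [0.0184 0.0363 0.006 ]
0.005 2144 slope [0.005 0.    0.007] min [-0.0244 -0.0376  0.005 ] max [0.0184 0.0363 0.011 ]
```

apply_moves:
  moves:
    - [-0.008,-0.3,0,0,0,0]
    - [-0.008,-0.481,0,0,0,0]
    - [-0.008,-0.481,0,0,0,0]
    - [-0.008,-0.481,0.05,0,0,0]
    - [-0.008,-0.481,0.05,0,0,0]

```text
time_s: 5.18
tcp_pos: [0.6155, -0.1491, 0.1023]
eef_rot: [180.0, -0.1, 179.9]
contact_force: [-0.4, 0.0, -1.4]
gripper_width: 0.0424
```

```bash
python3 chk.py b wrist side; python3 -c "
import cv2
p=cv2.imread('pics/sideb.png')[60:220,260:460];cv2.imwrite('pics/sidebz.png',cv2.resize(p,None,fx=3,fy=3))"
```

```text
[ 0.61549663 -0.14907273  0.10226879] [ 1.79990737e+02 -7.91942018e-02  1.79948160e+02] 0.04235341858948082 5.175
```

View pics/wristb.png

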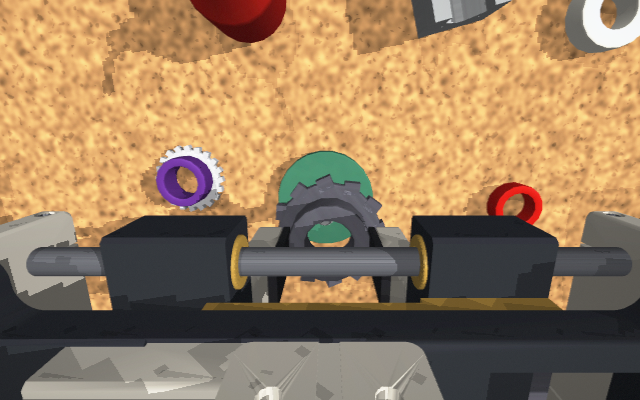

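View pics/sidebz.png

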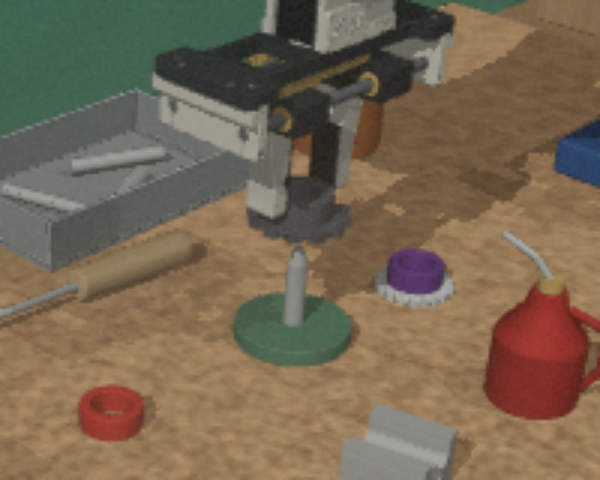

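apply_moves:
  moves:
    - [-0.004,-0.012,0.03,0,0,0]
    - [-0.004,-0.012,0.1,0,0,0]
    - [-0.004,-0.012,0.17,0,0,0]
    - [-0.004,-0.012,0.24,0,0,0]
    - [-0.004,-0.012,0.3,0,0,0]
    - [-0.004,-0.012,0.34,0,0,0]
    - [-0.004,-0.012,0.36,0,0,0]
    - [-0.004,-0.012,0.36,0,0,0]
    - [-0.004,-0.012,0.36,0,0,0]

```text
time_s: 6.4
tcp_pos: [0.6174, -0.1518, 0.0318]
eef_rot: [-180.0, 0.1, 180.0]
contact_force: [-0.2, -0.4, -1.8]
gripper_width: 0.0423
```

apply_moves:
  moves:
    - [0.004,0,0.01,0,0,0]
    - [0.004,0,0.022,0,0,0]
    - [0.004,0,0.022,0,0,0]

```text
time_s: 6.78
tcp_pos: [0.6164, -0.1518, 0.0272]
eef_rot: [-180.0, 0.0, 180.0]
contact_force: [0.3, 1.3, -2.0]
gripper_width: 0.0421
```

apply_moves:
  moves:
    - [0,0,0.008,0,0,0]
    - [0,0,0.01,0,0,0]

```text
time_s: 7.02
tcp_pos: [0.6166, -0.1518, 0.0262]
eef_rot: [-180.0, 0.1, 180.0]
contact_force: [-3.6, 2.8, 8.5]
gripper_width: 0.0423
```

apply_moves:
  moves:
    - [0,0,0,0,0,0]
    - [0,0,0,0,0,0]
    - [0,0,0,0,0,0]
    - [0,0,-0.1,0,0,0]
    - [0,0,-0.35,0,0,0]
    - [0,0,-0.5,0,0,0]
  hand: -1

```text
time_s: 7.78
tcp_pos: [0.6173, -0.1519, 0.1284]
eef_rot: [-180.0, 0.2, -180.0]
contact_force: [0.5, 0.2, -0.6]
gripper_width: 0.0868
```

apply_moves:
  moves:
    - [0.018,0.98,0,0,0,0]
    - [0.018,0.98,0,0,0,0]
    - [0.018,0.98,0,0,0,0]
    - [0.018,0.98,0,0,0,0]

```text
time_s: 8.28
tcp_pos: [0.6137, 0.0477, 0.1284]
eef_rot: [-180.0, 0.2, -179.8]
contact_force: [0.3, -0.2, -0.2]
gripper_width: 0.0877
```

apply_moves:
  moves:
    - [0.018,0.98,0,0,0,0]
    - [0.018,0.98,0,0,0,0]
    - [0.018,0.98,0,0,0,0]
    - [0.018,0.98,0,0,0,0]

```text
time_s: 8.78
tcp_pos: [0.6092, 0.2468, 0.1279]
eef_rot: [-180.0, 0.2, -179.6]
contact_force: [-0.2, -1.0, -0.2]
gripper_width: 0.0878
```

```bash
python3 chk.py c side top; python3 -c "
from h import *
i=imaging.camera_info('top');W=world(i,np.load('topc.npy'))
w=W[165:246,370:451].reshape(-1,3)
for lo,hi in [(.028,.042),(.014,.023)]:
    q=w[(w[:,2]>lo)&(w[:,2]<hi)];print(len(q),q.mean(0),(q.min(0)+q.max(0))/2,np.ptp(q,axis=0))
p=cv2.imread('pics/sidec.png')[60:220,260:460];cv2.imwrite('pics/sidecz.png',cv2.resize(p,None,fx=3,fy=3))"
```

```text
[0.6092336  0.24683715 0.12791018] [-179.97762076    0.22806172 -179.58725348] 0.08783636222389168 8.775
289 [ 0.61309945 -0.1507931   0.03526022] [ 0.61351904 -0.15114306  0.03445653] [0.04125225 0.04257172 0.0123714 ]
596 [ 0.6122329  -0.15042314  0.01829122] [ 0.61347905 -0.15212551  0.01848739] [0.07834904 0.07782934 0.00894276]
```

View pics/sidecz.png

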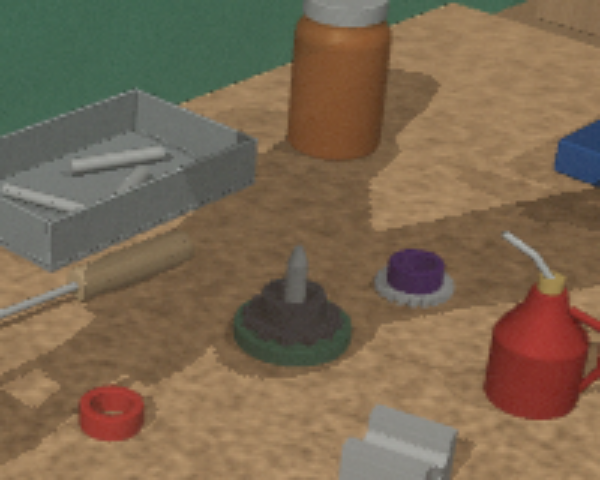

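apply_moves:
  moves:
    - [-0.006,0.115,0.2,0,-0.0025,0.0046]
    - [-0.006,0.115,0.4,0,-0.0025,0.0046]
    - [-0.006,0.115,0.5,0,-0.0025,0.0046]
    - [-0.006,0.115,0.58,0,-0.0025,0.0046]
    - [-0.006,0.115,0.61,0,-0.0025,0.0046]
    - [-0.006,0.115,0.61,0,-0.0025,0.0046]
    - [-0.006,0.115,0.61,0,-0.0025,0.0046]

```text
time_s: 9.75
tcp_pos: [0.6112, 0.2677, 0.0068]
eef_rot: [180.0, 0.5, 179.9]
contact_force: [-0.5, 0.3, 0.1]
gripper_width: 0.088
```

apply_moves:
  moves:
    - [0.003,0.01,0.008,0,0.0055,0]
    - [0.003,0.01,0.008,0,0.0055,0]

```text
time_s: 10.0
tcp_pos: [0.611, 0.2702, 0.0057]
eef_rot: [180.0, 0.0, 179.9]
contact_force: [0.1, -0.0, -0.2]
gripper_width: 0.0876
```

apply_moves:
  moves:
    - [0,0,0,0,0,0]
    - [0,0,0,0,0,0]
    - [0,0,0,0,0,0]
    - [0,0,0,0,0,0]
    - [0,0,0,0,0,0]
  hand: 1

```text
time_s: 10.62
tcp_pos: [0.6109, 0.2702, 0.0057]
eef_rot: [180.0, 0.0, 179.9]
contact_force: [0.4, 0.4, -0.4]
gripper_width: 0.0431
```

apply_moves:
  moves:
    - [0,0,0,0,0,0]
    - [0,0,-0.1,0,0,0]
    - [0,0,-0.35,0,0,0]
    - [0,-0.3,-0.52,0,0,0]
    - [0,-0.6,-0.52,0,0,0]
    - [0,-0.9,-0.52,0,0,0]
    - [0,-1,-0.52,0,0,0]

```text
time_s: 11.5
tcp_pos: [0.6099, 0.067, 0.1097]
eef_rot: [180.0, -0.0, 179.8]
contact_force: [0.8, 0.2, -1.2]
gripper_width: 0.0385
```

apply_moves:
  moves:
    - [0,-0.3,0,0,0,0]
    - [0,-0.6,0,0,0,0]
    - [0,-0.9,0,0,0,0]
    - [0,-0.95,0,0,0,0]

```text
time_s: 12.0
tcp_pos: [0.6087, -0.126, 0.1092]
eef_rot: [180.0, -0.0, 179.6]
contact_force: [-0.1, 0.4, -1.2]
gripper_width: 0.0387
```

```bash
python3 chk.py d wrist; python3 held.py d 0.020
```

```text
[ 0.60867188 -0.12602462  0.10916422] [ 1.79971867e+02 -4.25731346e-02  1.79574212e+02] 0.03872983160521084 12.0
[(1.3, 37), (2.6, 33), (3.2, 37), (3.8, 41), (5.1, 32), (5.7, 36), (6.3, 38), (7.0, 40), (7.6, 38), (8.2, 49), (8.9, 67), (9.5, 175), (10.1, 371), (10.7, 562), (11.4, 369)]
-0.005 207 slope [ 0.016  0.001 -0.002] min [-0.0207 -0.023  -0.005 ] max [0.0024 0.0217 0.001 ]
0 297 slope [-0.009  0.002  0.003] min [-0.0206 -0.0251  0.    ] max [-0.0003  0.0255  0.006 ]
0.005 1078 slope [ 0.043 -0.001  0.01 ] min [-0.0208 -0.0252  0.005 ] max [0.0189 0.0255 0.011 ]
```

View pics/wristd.png

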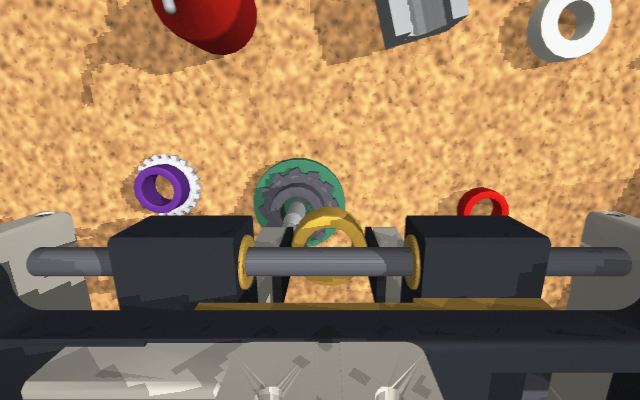

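apply_moves:
  moves:
    - [-0.028,-0.128,0,0,0,-0.0047]
    - [-0.028,-0.128,0,0,0,-0.0047]
    - [-0.028,-0.128,0.06,0,0,-0.0047]
    - [-0.028,-0.128,0.12,0,0,-0.0047]
    - [-0.028,-0.128,0.18,0,0,-0.0047]
    - [-0.028,-0.128,0.24,0,0,-0.0047]
    - [-0.028,-0.128,0.3,0,0,-0.0047]
    - [-0.028,-0.128,0.33,0,0,-0.0047]
    - [-0.028,-0.128,0.33,0,0,-0.0047]

```text
time_s: 13.18
tcp_pos: [0.6139, -0.1512, 0.0426]
eef_rot: [180.0, -0.1, -180.0]
contact_force: [-0.4, 0.3, -1.4]
gripper_width: 0.0388
```

apply_moves:
  moves:
    - [0,0,0.01,0,0,0]
    - [0,0,0.014,0,0,0]
    - [0,0,0.014,0,0,0]

```text
time_s: 13.55
tcp_pos: [0.614, -0.1512, 0.04]
eef_rot: [180.0, -0.1, -180.0]
contact_force: [-0.0, -0.8, -1.2]
gripper_width: 0.0383
```

apply_moves:
  moves:
    - [0,0,0.006,0,0,0]
    - [0,0,0.006,0,0,0]

```text
time_s: 13.8
tcp_pos: [0.6142, -0.1513, 0.0396]
eef_rot: [180.0, -0.0, -180.0]
contact_force: [-2.7, 0.5, 4.3]
gripper_width: 0.0384
```

Touching; release and go to the bright cutter.

apply_moves:
  moves:
    - [0,0,0,0,0,0]
    - [0,0,0,0,0,0]
    - [0,0,0,0,0,0]
    - [0,0,-0.1,0,0,0]
    - [0,0,-0.35,0,0,0]
    - [0.04,-0.28,-0.45,0,0,0]
    - [0.086,-0.574,-0.45,0,0,0]
    - [0.086,-0.574,-0.45,0,0,0]
    - [0.086,-0.574,-0.45,0,0,0]
  hand: -1

```text
time_s: 14.92
tcp_pos: [0.5968, -0.2664, 0.1293]
eef_rot: [180.0, -0.1, 180.0]
contact_force: [1.2, 0.1, -0.2]
gripper_width: 0.0879
```

```bash
python3 chk.py e side wrist; python3 -c "
from h import *
i=imaging.camera_info('wrist');W=world(i,np.load('wriste.npy'))
m=(W[...,2]>.017)&(W[...,2]<.026)&(np.hypot(W[...,0]-.597,W[...,1]+.266)<.03);q=W[m];print(len(q),q.min(0),q.max(0))
p=cv2.imread('pics/sidee.png')[60:220,260:460];cv2.imwrite('pics/sideez.png',cv2.resize(p,None,fx=3,fy=3))"
```

```text
[ 0.59678337 -0.26642672  0.12929384] [ 1.79971657e+02 -5.80036839e-02  1.79960759e+02] 0.08786318597558235 14.925
880 [ 0.57732595 -0.28642256  0.01704739] [ 0.61639556 -0.24762631  0.02313676]
```

View pics/sideez.png

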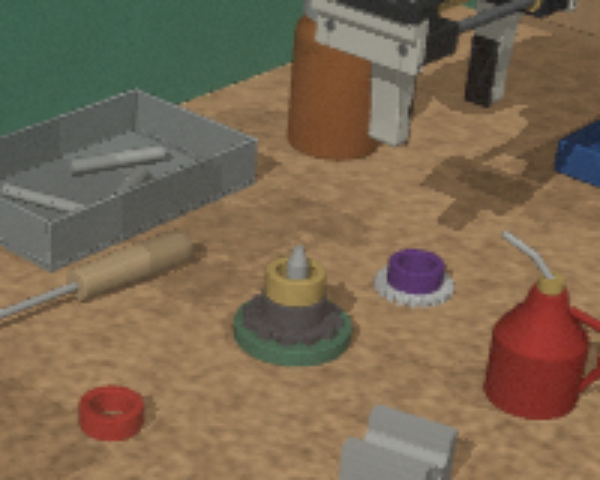

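View pics/wriste.png

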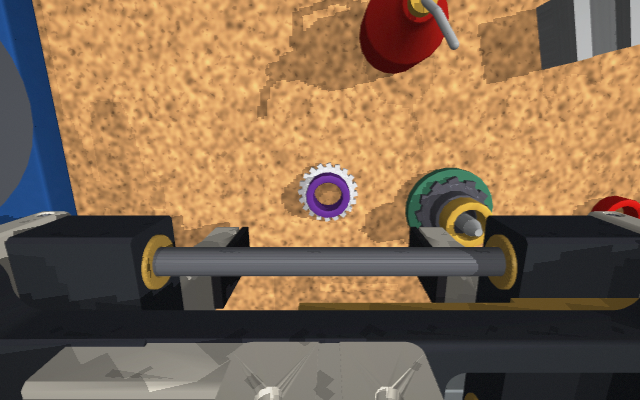

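apply_moves:
  moves:
    - [0,-0.003,0.25,0,0,0]
    - [0,-0.003,0.45,0,0,0]
    - [0,-0.003,0.55,0,0,0]
    - [0,-0.003,0.597,0,0,0]
    - [0,-0.003,0.597,0,0,0]
    - [0,-0.003,0.597,0,0,0]

```text
time_s: 15.78
tcp_pos: [0.598, -0.2658, 0.0112]
eef_rot: [180.0, 0.0, -179.9]
contact_force: [-0.3, 0.4, -0.0]
gripper_width: 0.0877
```

apply_moves:
  moves:
    - [0.005,0,0.007,0,0,0]
    - [0.005,0,0.007,0,0,0]

```text
time_s: 16.02
tcp_pos: [0.5973, -0.2658, 0.0104]
eef_rot: [-180.0, 0.1, -179.9]
contact_force: [-0.1, 0.4, -0.2]
gripper_width: 0.0875
```

apply_moves:
  moves:
    - [0,0,0,0,0,0]
    - [0,0,0,0,0,0]
    - [0,0,0,0,0,0]
    - [0,0,0,0,0,0]
    - [0,0,0,0,0,0]
    - [0,0,0,0,0,0]
  hand: 1

```text
time_s: 16.77
tcp_pos: [0.5973, -0.2659, 0.0104]
eef_rot: [-180.0, 0.1, -179.9]
contact_force: [0.5, 0.3, -0.1]
gripper_width: 0.0384
```

apply_moves:
  moves:
    - [0,0,-0.1,0,0,0]
    - [0,0,-0.35,0,0,0]
    - [0,0,-0.5,0,0,0]
    - [-0.04,0.2,-0.5,0,0,0]
    - [-0.083,0.45,-0.5,0,0,0]
    - [-0.083,0.57,-0.5,0,0,0]
    - [-0.083,0.57,-0.5,0,0,0]
    - [-0.083,0.57,-0.5,0,0,0]

```text
time_s: 17.77
tcp_pos: [0.6133, -0.152, 0.1103]
eef_rot: [-180.0, 0.1, -179.9]
contact_force: [-0.5, -0.8, -0.6]
gripper_width: 0.0387
```

```bash
python3 chk.py f wrist; python3 held.py f 0.028
```

```text
[ 0.61332525 -0.15196524  0.11026873] [-1.79990486e+02  8.04111360e-02 -1.79877323e+02] 0.03867407537095469 17.775
[(-10.6, 39), (-9.0, 45), (-8.2, 52), (-7.4, 113), (-6.6, 433), (-5.8, 595), (-5.0, 221), (-4.1, 36), (-2.5, 32), (-1.7, 33), (-0.1, 40), (0.7, 34), (1.5, 46), (2.3, 36), (3.1, 57), (3.9, 58), (4.7, 71), (5.5, 71), (6.3, 51), (7.1, 68), (7.9, 119), (8.7, 241), (9.6, 643), (10.4, 563), (11.2, 147)]
-0.01 1511 slope [ 0.004 -0.    -0.006] min [-0.0287 -0.0271 -0.01  ] max [ 0.0277  0.0261 -0.004 ]
-0.005 446 slope [ 0.06   0.005 -0.002] min [-0.0281 -0.026  -0.005 ] max [0.0254 0.024  0.001 ]
0 379 slope [0.043 0.    0.004] min [-0.0205 -0.0339  0.    ] max [0.0005 0.034  0.006 ]
0.005 1730 slope [0.032 0.    0.01 ] min [-0.0202 -0.0339  0.005 ] max [0.0192 0.034  0.011 ]
```

View pics/wristf.png

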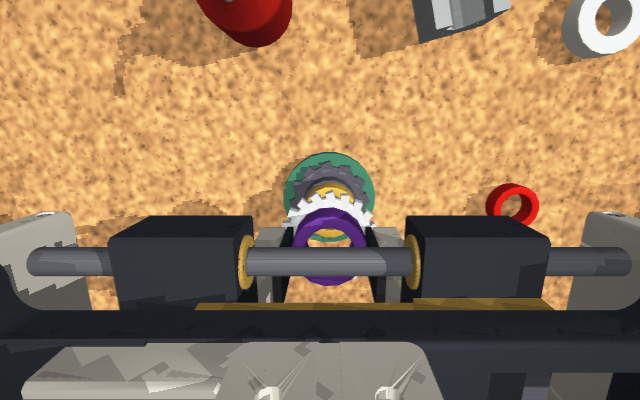

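apply_moves:
  moves:
    - [-0.002,0.002,0.06,0,0,0]
    - [-0.002,0.002,0.12,0,0,0]
    - [-0.002,0.002,0.18,0,0,0]
    - [-0.002,0.002,0.215,0,0,0]
    - [-0.002,0.002,0.215,0,0,0]
    - [-0.002,0.002,0.215,0,0,0]

```text
time_s: 18.58
tcp_pos: [0.614, -0.1519, 0.0675]
eef_rot: [-180.0, 0.1, -179.9]
contact_force: [0.7, 0.3, -2.0]
gripper_width: 0.0386
```

apply_moves:
  moves:
    - [0,0,0.01,0,0,0]
    - [0,0,0.02,0,0,0]
    - [0,0,0.02,0,0,0]

```text
time_s: 18.95
tcp_pos: [0.6139, -0.152, 0.0635]
eef_rot: [-180.0, 0.1, -179.9]
contact_force: [-0.6, -0.6, -1.1]
gripper_width: 0.0389
```

apply_moves:
  moves:
    - [0,0,0.006,0,0,0]
    - [0,0,0.008,0,0,0]

```text
time_s: 19.2
tcp_pos: [0.6142, -0.152, 0.0624]
eef_rot: [-180.0, 0.1, -179.9]
contact_force: [-1.7, 1.1, 4.7]
gripper_width: 0.0385
```

apply_moves:
  moves:
    - [0,0,0,0,0,0]
    - [0,0,0,0,0,0]
    - [0,0,0,0,0,0]
    - [0,0,-0.1,0,0,0]
    - [0,0,-0.35,0,0,0]
    - [0.2,0.25,-0.35,0,0,0]
    - [0.4,0.5,-0.35,0,0,0]
    - [0.6,0.75,-0.35,0,0,0]
    - [0.7,0.95,-0.35,0,0,0]
    - [0.7,0.95,-0.35,0,0,0]
  hand: -1

```text
time_s: 20.45
tcp_pos: [0.4726, 0.0401, 0.1326]
eef_rot: [180.0, 0.2, -179.7]
contact_force: [0.2, -0.4, 1.1]
gripper_width: 0.0876
```

```bash
python3 chk.py g side top wrist; python3 -c "
from h import *
i=imaging.camera_info('wrist');W=world(i,np.load('wristg.npy'))
m=(W[...,2]>.013)&(W[...,2]<.022)&(np.hypot(W[...,0]-.4735,W[...,1]-.0565)<.035);q=W[m];print(len(q),q.min(0),q.max(0))
p=cv2.imread('pics/sideg.png')[60:220,260:460];cv2.imwrite('pics/sidegz.png',cv2.resize(p,None,fx=3,fy=3))"
```

```text
[0.47255196 0.04008186 0.13256128] [ 179.97424353    0.19005597 -179.65324825] 0.08760561765345043 20.45
1815 [0.44728332 0.02913894 0.01301412] [0.49805153 0.07962401 0.01883185]
```

View pics/sidegz.png

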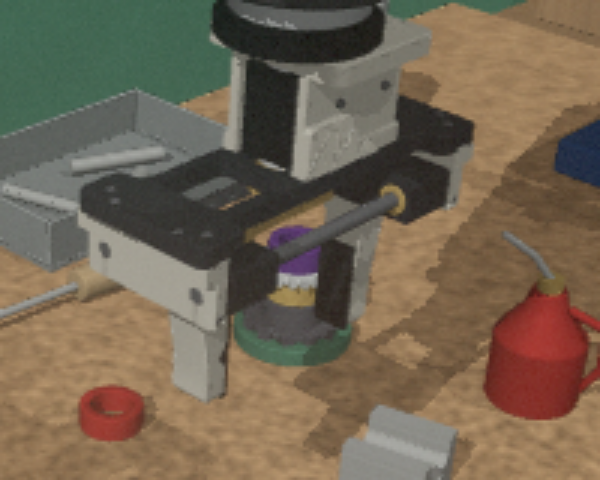

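View pics/topg.png

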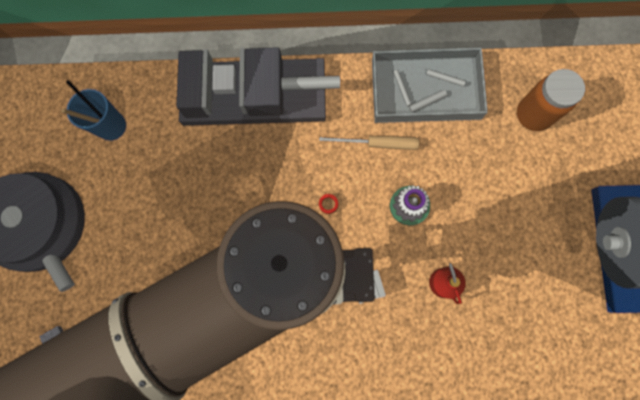

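apply_moves:
  moves:
    - [-0.002,0.078,0.2,0,0.002,0.004]
    - [-0.002,0.078,0.4,0,0.002,0.004]
    - [-0.002,0.078,0.52,0,0.002,0.004]
    - [-0.002,0.078,0.6,0,0.002,0.004]
    - [-0.002,0.078,0.635,0,0.002,0.004]
    - [-0.002,0.078,0.635,0,0.002,0.004]
    - [-0.002,0.078,0.635,0,0.002,0.004]

```text
time_s: 21.48
tcp_pos: [0.4753, 0.0533, 0.0057]
eef_rot: [180.0, 0.0, 179.8]
contact_force: [-0.4, -0.3, 1.3]
gripper_width: 0.0875
```

apply_moves:
  moves:
    - [0.01,0.013,0.0,0,0,-0.002]
    - [0.01,0.013,0.0,0,0,-0.002]
    - [0.01,0.013,0.0,0,0,-0.002]

```text
time_s: 21.85
tcp_pos: [0.4734, 0.0561, 0.006]
eef_rot: [180.0, 0.1, 180.0]
contact_force: [0.5, -0.2, 1.1]
gripper_width: 0.0879
```

apply_moves:
  moves:
    - [0,0,0,0,0,0]
    - [0,0,0,0,0,0]
    - [0,0,0,0,0,0]
    - [0,0,0,0,0,0]
    - [0,0,0,0,0,0]
  hand: 1

```text
time_s: 22.48
tcp_pos: [0.4734, 0.0561, 0.006]
eef_rot: [180.0, 0.0, 179.9]
contact_force: [-0.0, -0.2, 0.6]
gripper_width: 0.0512
```

apply_moves:
  moves:
    - [0,0,-0.1,0,0,0]
    - [0,0,-0.35,0,0,0]
    - [0,0.1,-0.5,0,0,0]
    - [-0.03,0.35,-0.5,0,0,0]
    - [-0.032,0.6,-0.5,0,0,0]
    - [-0.032,0.72,-0.5,0,0,0]
    - [-0.032,0.72,-0.5,0,0,0]
    - [-0.032,0.72,-0.5,0,0,0]

```text
time_s: 23.48
tcp_pos: [0.4793, 0.1993, 0.1056]
eef_rot: [-180.0, -0.0, 179.9]
contact_force: [-0.4, -0.4, -1.8]
gripper_width: 0.0513
```

```bash
python3 chk.py i wrist; python3 held.py i 0.026
```

```text
[0.47932235 0.19926022 0.10559501] [-1.79974934e+02 -9.23119781e-03  1.79943477e+02] 0.05131961364766832 23.475
[(-1.1, 31), (0.7, 43), (1.3, 32), (3.1, 31), (3.7, 43), (4.3, 37), (4.9, 33), (5.5, 44), (6.1, 37), (6.6, 39), (7.2, 45), (7.8, 47), (8.4, 77), (9.0, 163), (9.6, 602), (10.2, 1254), (10.8, 1178), (11.4, 496)]
-0.005 249 slope [ 0.03   0.005 -0.001] min [-0.0264 -0.0298 -0.005 ] max [0.0021 0.0282 0.001 ]
0 342 slope [ 0.004 -0.002  0.003] min [-0.0263 -0.0319  0.    ] max [-0.      0.0317  0.006 ]
0.005 2782 slope [ 0.019 -0.001  0.01 ] min [-0.0264 -0.032   0.005 ] max [0.0252 0.0319 0.011 ]
```

View pics/wristi.png

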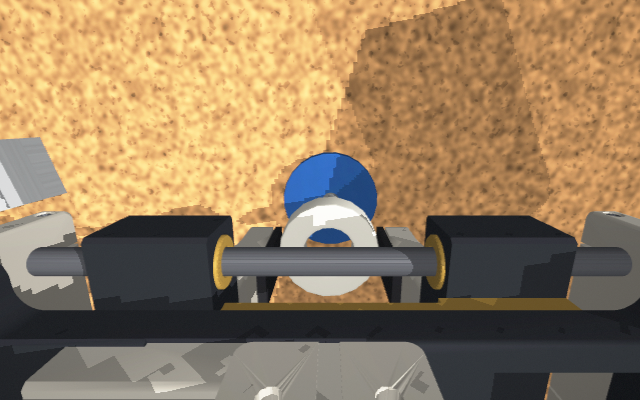

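apply_moves:
  moves:
    - [-0.003,0.004,0.06,0,0,0]
    - [-0.003,0.004,0.12,0,0,0]
    - [-0.003,0.004,0.18,0,0,0]
    - [-0.003,0.004,0.25,0,0,0]
    - [-0.003,0.004,0.32,0,0,0]
    - [-0.003,0.004,0.38,0,0,0]
    - [-0.003,0.004,0.41,0,0,0]
    - [-0.003,0.004,0.41,0,0,0]
    - [-0.003,0.004,0.41,0,0,0]

```text
time_s: 24.65
tcp_pos: [0.4803, 0.2001, 0.0241]
eef_rot: [180.0, 0.0, 179.9]
contact_force: [-0.3, 0.6, -0.0]
gripper_width: 0.0515
```

apply_moves:
  moves:
    - [0,0,0.01,0,0,0]
    - [0,0,0.02,0,0,0]
    - [0,0,0.02,0,0,0]

```text
time_s: 25.02
tcp_pos: [0.4803, 0.2, 0.02]
eef_rot: [180.0, 0.0, 179.9]
contact_force: [0.4, 0.2, -1.8]
gripper_width: 0.0515
```

apply_moves:
  moves:
    - [0,0,0.006,0,0,0]
    - [0,0,0.008,0,0,0]
    - [0,0,0.008,0,0,0]

```text
time_s: 25.4
tcp_pos: [0.4803, 0.2, 0.0184]
eef_rot: [180.0, 0.0, 179.9]
contact_force: [-0.3, -0.1, -0.4]
gripper_width: 0.0518
```

apply_moves:
  moves:
    - [0,0,0.004,0,0,0]
    - [0,0,0.005,0,0,0]

```text
time_s: 25.65
tcp_pos: [0.4803, 0.2001, 0.0179]
eef_rot: [180.0, 0.0, 179.9]
contact_force: [-3.2, -0.8, 7.7]
gripper_width: 0.051
```

apply_moves:
  moves:
    - [0,0,0,0,0,0]
    - [0,0,0,0,0,0]
    - [0,0,0,0,0,0]
    - [0,0,-0.1,0,0,0]
    - [0,0,-0.35,0,0,0]
    - [-0.1,-0.15,-0.5,0,0,0]
    - [-0.35,-0.45,-0.5,0,0,0]
    - [-0.55,-0.75,-0.5,0,0,0]
    - [-0.703,-0.958,-0.5,0,0,0]
    - [-0.703,-0.958,-0.5,0,0,0]
    - [-0.703,-0.958,-0.5,0,0,0]
  hand: -1

```text
time_s: 27.02
tcp_pos: [0.6206, 0.0072, 0.1173]
eef_rot: [-180.0, -0.0, 179.8]
contact_force: [-0.6, -0.5, 0.3]
gripper_width: 0.0876
```

```bash
python3 chk.py j side wrist; python3 -c "
from h import *
i=imaging.camera_info('wrist');W=world(i,np.load('wristj.npy'))
m=(W[...,2]>.012)&(W[...,2]<.022)&(np.hypot(W[...,0]-.621,W[...,1]-.0085)<.03);q=W[m];print(len(q),q.min(0),q.max(0))
p=cv2.imread('pics/sidej.png')[150:320,150:350];cv2.imwrite('pics/sidejz.png',cv2.resize(p,None,fx=3,fy=3))"
```

```text
[0.62063384 0.00722008 0.1172722 ] [-1.79993740e+02 -1.56577435e-02  1.79806381e+02] 0.0876346544988127 27.025
903 [ 0.60053736 -0.010916    0.01201461] [0.63970308 0.02782574 0.01682416]
```

View pics/sidejz.png

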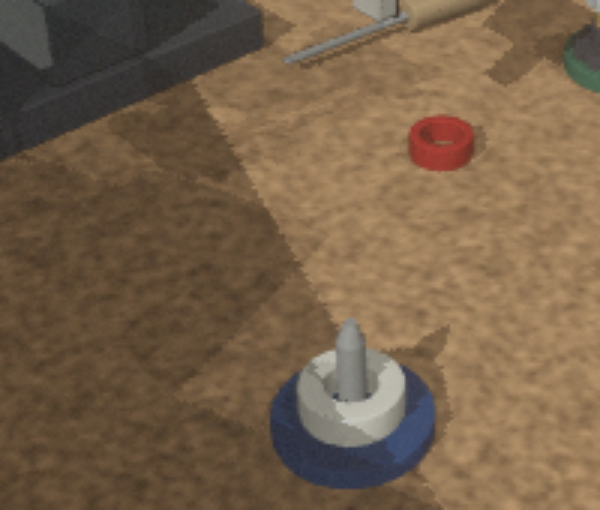

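apply_moves:
  moves:
    - [0,0.006,0.25,0,0,-0.002]
    - [0,0.006,0.4,0,0,-0.002]
    - [0,0.006,0.5,0,0,-0.002]
    - [0,0.006,0.555,0,0,-0.002]
    - [0,0.006,0.555,0,0,-0.002]
    - [0,0.006,0.555,0,0,-0.002]

```text
time_s: 27.88
tcp_pos: [0.6207, 0.0105, 0.0078]
eef_rot: [180.0, 0.1, -179.8]
contact_force: [-0.0, -0.2, -0.4]
gripper_width: 0.0876
```

apply_moves:
  moves:
    - [0,0,0,0,0,0]
    - [0,0,0,0,0,0]
    - [0,0,0,0,0,0]
    - [0,0,0,0,0,0]
    - [0,0,0,0,0,0]
    - [0,0,0,0,0,0]
  hand: 1

```text
time_s: 28.62
tcp_pos: [0.6206, 0.0105, 0.0077]
eef_rot: [180.0, 0.1, -179.8]
contact_force: [0.3, -0.2, 0.2]
gripper_width: 0.0387
```

apply_moves:
  moves:
    - [0,0,-0.1,0,0,0]
    - [0,0,-0.35,0,0,0]
    - [0.1,0.15,-0.5,0,0,0.002]
    - [0.3,0.4,-0.5,0,0,0.002]
    - [0.5,0.65,-0.5,0,0,0.002]
    - [0.698,0.9,-0.5,0,0,0.002]
    - [0.698,0.95,-0.5,0,0,0.002]
    - [0.698,0.95,-0.5,0,0,0.002]
    - [0.698,0.95,-0.5,0,0,0.002]

```text
time_s: 29.75
tcp_pos: [0.4807, 0.1994, 0.1074]
eef_rot: [180.0, 0.1, 179.9]
contact_force: [0.5, 0.2, -0.6]
gripper_width: 0.0391
```

```bash
python3 chk.py k wrist; python3 held.py k 0.020
```

```text
[0.48073031 0.19938501 0.10738107] [1.79996694e+02 6.33374478e-02 1.79937089e+02] 0.03911566942189887 29.75
[(1.9, 40), (2.6, 36), (3.2, 35), (3.9, 36), (4.6, 58), (5.2, 111), (5.9, 292), (6.6, 563), (7.3, 365), (7.9, 96)]
-0.005 211 slope [ 0.015 -0.002 -0.002] min [-0.0201 -0.0238 -0.005 ] max [0.0021 0.0222 0.001 ]
0 428 slope [ 0.064 -0.001  0.005] min [-0.0202 -0.0254  0.    ] max [0.0194 0.0253 0.006 ]
0.005 1507 slope [0.003 0.001 0.007] min [-0.0201 -0.0254  0.005 ] max [0.0196 0.0254 0.011 ]
```

View pics/wristk.png

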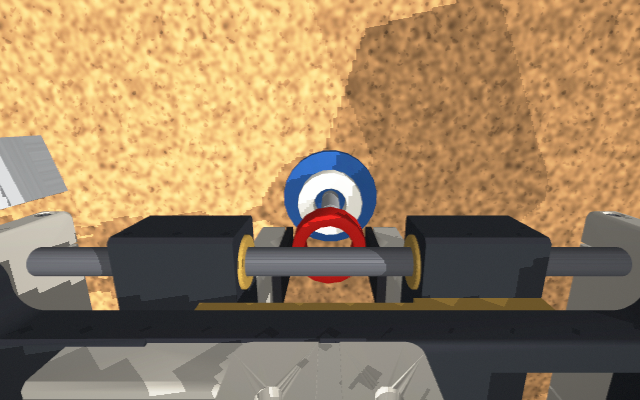

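apply_moves:
  moves:
    - [0.004,0.003,0.06,0,0,0]
    - [0.004,0.003,0.12,0,0,0]
    - [0.004,0.003,0.18,0,0,0]
    - [0.004,0.003,0.25,0,0,0]
    - [0.004,0.003,0.3,0,0,0]
    - [0.004,0.003,0.325,0,0,0]
    - [0.004,0.003,0.325,0,0,0]
    - [0.004,0.003,0.325,0,0,0]

```text
time_s: 30.8
tcp_pos: [0.4803, 0.1999, 0.0427]
eef_rot: [180.0, 0.1, 179.9]
contact_force: [-0.1, 0.1, -0.1]
gripper_width: 0.0387
```

apply_moves:
  moves:
    - [0,0,0.01,0,0,0]
    - [0,0,0.016,0,0,0]
    - [0,0,0.016,0,0,0]

```text
time_s: 31.18
tcp_pos: [0.4803, 0.1999, 0.0395]
eef_rot: [180.0, 0.1, 179.9]
contact_force: [0.0, 0.1, 0.0]
gripper_width: 0.0388
```

apply_moves:
  moves:
    - [0,0,0.006,0,0,0]
    - [0,0,0.008,0,0,0]
    - [0,0,0.008,0,0,0]

```text
time_s: 31.55
tcp_pos: [0.4803, 0.1999, 0.0378]
eef_rot: [180.0, 0.1, 179.9]
contact_force: [-0.4, -0.5, -1.6]
gripper_width: 0.0387
```

apply_moves:
  moves:
    - [0,0,0.004,0,0,0]
    - [0,0,0.005,0,0,0]

```text
time_s: 31.8
tcp_pos: [0.4804, 0.2, 0.0376]
eef_rot: [180.0, 0.1, 179.9]
contact_force: [-3.5, -1.4, 8.8]
gripper_width: 0.0388
```

apply_moves:
  moves:
    - [0,0,0,0,0,0]
    - [0,0,0,0,0,0]
    - [0,0,0,0,0,0]
    - [0,0,-0.1,0,0,0]
    - [0,0,-0.35,0,0,0]
    - [0,0,-0.6,0,0,0]
    - [-0.2,-0.3,-0.8,0,0,0]
    - [-0.4,-0.6,-0.8,0,0,0]
    - [-0.6,-0.9,-0.8,0,0,0]
    - [-0.6,-0.95,-0.8,0,0,0]
    - [-0.6,-0.95,-0.8,0,0,0]
    - [-0.6,-0.95,-0.8,0,0,0]
  hand: -1

```text
time_s: 33.3
tcp_pos: [0.5996, 0.0096, 0.1973]
eef_rot: [180.0, 0.1, 179.9]
contact_force: [-0.1, 0.3, 0.1]
gripper_width: 0.0879
```

```bash
python3 chk.py m side top; python3 -c "
from h import *
i=imaging.camera_info('top');W=world(i,np.load('topm.npy'))
for (u,v,k,lo,hi) in [(411,205,'bright',.066,.08),(232,279,'red',.04,.052),(448,283,'oil',.01,.13),(368,288,'vb',.01,.06)]:
    w=W[v-40:v+41,u-40:u+41].reshape(-1,3);q=w[(w[:,2]>lo)&(w[:,2]<hi)]
    if len(q):print(k,len(q),q.mean(0),(q.min(0)+q.max(0))/2,np.ptp(q,axis=0))
i=imaging.camera_info('side');W=world(i,np.load('sidem.npy'))
for (u,v,k,lo,hi) in [(358,145,'bright',.068,.08),(267,270,'red',.042,.05)]:
    w=W[v-25:v+26,u-25:u+26].reshape(-1,3);q=w[(w[:,2]>lo)&(w[:,2]<hi)]
    if len(q):print(k,len(q),q.mean(0),(q.min(0)+q.max(0))/2,np.ptp(q,axis=0))
a=cv2.imread('pics/sidem.png');cv2.imwrite('pics/sidemz.png',cv2.resize(a[90:330,200:500],None,fx=2.4,fy=2.4))"
```

```text
[0.59956238 0.0096122  0.19728173] [1.79981150e+02 6.24915644e-02 1.79876344e+02] 0.0878521707731762 33.3
bright 265 [ 0.61330202 -0.1512103   0.0743075 ] [ 0.61383152 -0.15136398  0.07277431] [0.03986054 0.0387035  0.01336109]
red 243 [0.4815245  0.19927364 0.04706392] [0.48165997 0.20009161 0.0458663 ] [0.03713407 0.03894155 0.01171837]
oil 1006 [ 0.45993597 -0.20438984  0.05963406] [ 0.45844267 -0.20940257  0.06269449] [0.07118414 0.05889494 0.10238735]
vb 748 [ 0.4576612  -0.06228765  0.0320726 ] [ 0.4582999  -0.06221672  0.02993057] [0.05964289 0.05967128 0.0328281 ]
bright 164 [ 0.61255159 -0.14963622  0.07213764] [ 0.61330106 -0.15000905  0.07196035] [0.03885141 0.03899986 0.00769317]
red 312 [0.47741649 0.2028493  0.04561844] [0.48030181 0.20064229 0.04597946] [0.03900459 0.03846988 0.00789263]
```

View pics/sidemz.png

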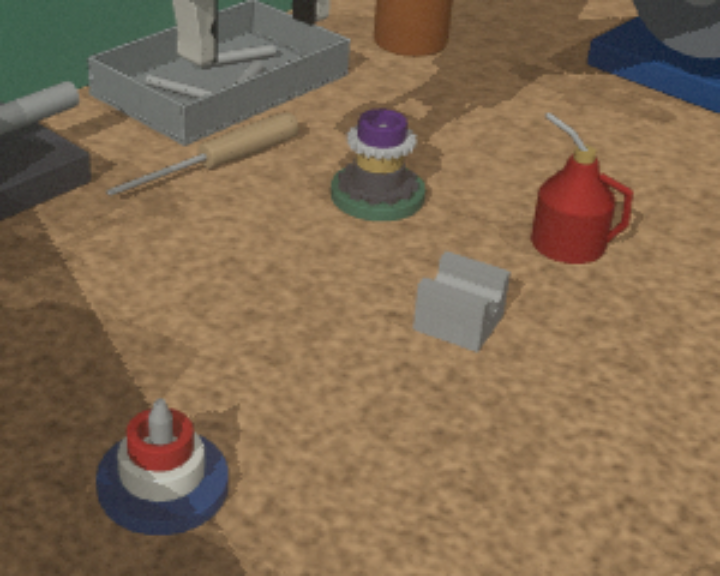

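View pics/topm.png

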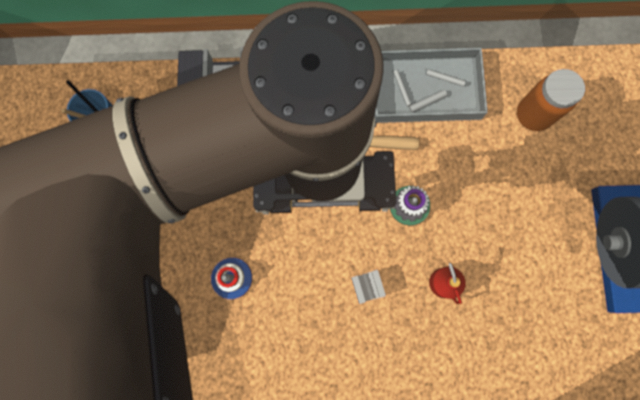

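Both stacks are seated and within about 2 mm of their pins. The oil can and the V-block haven't moved, and the screwdriver looks as it did at the start. The arm is clear, so I'm handing the job in.

```bash
python3 -c "
from plant import r
print(r.close_job())"
```

```text
the job is handed in; nothing more can be done
None
```

I loaded both posts and handed the job in at about 33.4 s of the 102 s allowed; handing in gives no verdict. On the green post are the dark cutter, the brass spacer and the bright cutter with its violet hub up. On the blue post are the white wheel and then the red collar. I lowered each part until the tool felt a light contact (about 4–9 N), then let go.

**Last checks on the parts:**
- **Bright cutter:** its top is at about 72–74 mm (74 expected) and it sits within about 2 mm of the pin's axis.
- **Red collar:** its top is at about 46–47 mm (46 expected) and it sits within about 2 mm of the pin's axis.
- **Lower parts:** the dark cutter measured well centred just after placing. I judged the spacer and the white wheel only from pictures, where both lay flat.

**Bystanders and arm:** The oil can and V-block measured within 1 mm of where they started. I checked the screwdriver only in the pictures: it looked unmoved from the side, and the arm partly hid it from above. The gripper is open and clear of everything.

No check failed. The only disagreement was the calibration spread of 1–2 mm between the cameras.

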